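Widen the code-locked display rack by one hole

TASK

Make room for one more chocolate box in the display rack: enter its lock code by pressing the three spring keys fully down one at a time and letting each come back up, first the round key, then the square one, then the narrow bar. Then pull up the knob of the lock plunger on the sliding bookend, slide the bookend away from the box to the next hole in the rail, and let the pin drop fully home there. Finish with the gripper still holding the knob, the pin fully engaged; leave the box in the rack and the things round about where they stand.

Things in the scene. Friction and masses are not known exactly. Their poses are not given: they have to be found in the camera images.
- rack: Display rack, fixed to the worktop: light wooden base 185 x 270 x 12 mm. Origin at worktop height, z up, +x away from the robot (yaw within 0.3 rad), y along the rail. In its frame the square aluminium rail (24 mm wide, top at z = 38 mm) lies along y at x = -50 mm, with lock holes at y = +43, -17 and -77 mm; the fixed end plate (95 mm tall) stands at y = +131 mm.
- next_hole (a point): Mouth of the middle lock hole, the next hole for the pin, on top of the rail, 38 mm above the worktop. Hole 11 mm wide, pin 8 mm with a round end; its axes are the rack's.
- lock (a point): Centre of the top of the grey code-lock housing in front of the rail: 44 mm along the rack's x, 124 mm along its y, top 30 mm above the worktop. The three black keys stand on it in a row along the rack's y, at 38, 0 and -38 mm from this point; which key is at which place varies.
- bookend (a joint): Slide of the bookend along the rail, m. 0 = pin at the first hole (start, within 1 mm); grows towards the rack's -y, away from the box: 0.060 at the next hole, 0.120 at the last, stop at 0.125. Friction 1.5 N; the pin in a hole blocks it (1.5 mm play). Dark collar 36 x 40 mm, top at z = 47 mm; its aluminium plate behind the rail, beside the box, is 95 mm long, top at z = 91 mm.
- pin (a joint): Lift of the lock plunger in the collar, m: 0 = down, fully home in a hole; 0.014 = pulled up fully. A spring presses it down with 4 N at 0 and 7 N at 0.014. The pin clears the rail from 0.008 up; let down between holes it rides on the rail at 0.008 and drops in when it comes over a hole.
- pull_knob: Black round pull knob of the plunger, ribbed, 26 mm diameter, 27 mm tall, on an 8 mm stem above the collar. Origin on its axis, 13 mm above its underside and 14 mm below its top; 79 mm above the worktop when the pin is home (12 mm free between the collar's bushing and the knob). Slides with the bookend and lifts with the pin.
- key_round_top (a point): Centre of the top of the round key (24 mm diameter), 39 mm above the worktop when up.
- key_square_top (a point): Centre of the top of the square key (22 x 22 mm), 39 mm above the worktop when up.
- key_bar_top (a point): Centre of the top of the narrow bar key (28 x 9 mm, long side along the rack's x), 39 mm above the worktop when up.
- key_round (a joint): Travel of the round key: 0 up, 0.005 fully down, springs back. Takes 1.2 N to start and 4.2 N fully down; same for the other two.
- key_square (a joint): Travel of the square key, 0 up to 0.005 fully down.
- key_bar (a joint): Travel of the bar key, 0 up to 0.005 fully down.
- stock_box: Printed chocolate box, 86 x 55 mm and 80 mm tall, standing loose on the rack's base (12 mm above the worktop) between the end plate and the bookend plate; top at about 92 mm. Origin at the centre of its underside. Leave it standing.
- next_box: Bystander: printed chocolate box 55 x 92 x 83 mm waiting on the worktop behind the rack, to the right. Origin at the centre of its underside.
- card_stand: Bystander: wooden card holder 40 x 98 x 64 mm on the worktop to the left, in front of a tall fixed coffee grinder (x 0.43 to 0.78 m, y 0.37 to 0.62 m, over 0.4 m tall; a second stands at y -0.22 to -0.42 m, x 0.43 to 0.73 m): swing the arm clear of both. Origin at the centre of its underside.
- mill: Bystander: wooden pepper mill, 58 mm diameter, 200 mm tall, on the worktop behind the rack. Origin at the centre of its underside.
Not all that is in view belongs to the job. Leave any red or yellow look-alike of the stock_box alone.

How it is judged:
On the way, in this order (a step that is already met when the one before it is completed fails the run):
1. the round key alone is pressed down (value of joint key_round above 0.0035 m and value of joint each of key_square, key_bar below 0.0015 m and value of joint pin below 0.004 m), for 0.1 s.
2. then the square key alone (value of joint key_square above 0.0035 m and value of joint each of key_round, key_bar below 0.0015 m and value of joint pin below 0.004 m), for 0.1 s.
3. then the bar key alone (value of joint key_bar above 0.0035 m and value of joint each of key_round, key_square below 0.0015 m and value of joint pin below 0.004 m), for 0.1 s.
4. the plunger is pulled clear of the first hole, with the keys up (value of joint pin above 0.008 m and value of joint bookend below 0.01 m and value of joint key_bar below 0.0015 m), for 0.1 s.
5. the bookend is at the next hole with the pin home (value of joint bookend between 0.056 and 0.064 m and value of joint pin below 0.002 m), for 0.2 s.
At the end, for the whole second after the job is handed in: Bookend at the next hole (60 mm, within 4 mm), pin home (within 2 mm), the knob held between the fingers with over 2 N (tool point within 28 mm of the knob's origin), all keys up, the box in the rack upright (0.1 rad) and within 15 mm of where it was (all of step 5 and contact force between the fingers and pull_knob above 2 N and distance between the grasp point and pull_knob below 0.028 m and velocity of joint bookend below 0.01 m/s and value of joint each of key_round, key_square, key_bar below 0.0015 m and angle between stock_box's own z axis and vertical below 0.1 rad and distance of stock_box from where it was at the start of the episode below 0.015 m); the arm keeps its last pose, push and grip.
It fails at once if two keys pressed at once (value of joint each of key_round, key_square above 0.003 m or value of joint each of key_round, key_bar above 0.003 m or value of joint each of key_square, key_bar above 0.003 m).
It fails at once if the box in the rack knocked over or pushed out of place (distance of stock_box from where it was at the start of the episode above 0.02 m or angle between stock_box's own z axis and vertical above 0.3 rad).
It fails at once if a bystander pushed out of place (distance of any of next_box, card_stand, mill from where it was at the start of the episode above 0.02 m).
It also fails if it takes over 53 s, if anything falls off the work surface, if the arm or the gripper's body presses on something with over 40 N, if the wrist force passes 120 N, or if a joint passes its speed limit or range.

ROBOT

A 6-joint arm with a two-finger parallel gripper is mounted at the origin on a cart in front of the work surface, level with it; the furniture and walls round the work are solid. World frame = base frame: x ahead of the robot, y to its left, z up, the work surface at z = 0. Lengths are in m, angles in rad, forces in N, time in s.
With the tool pointing down it reaches from about 0.4 to 0.825 m from the base axis. Payload 7 kg.
Tool frame: the origin (TCP) lies between the finger pads, 19 mm behind the fingertips; this is the grasp point; z points along the fingers, y is the line along which they close (so a half turn about z gives the same grasp; the last joint's range is limited). The gripper opens to 88 mm and grips with 3 to 60 N. Pads are 19 mm wide; open, the fingers measure 130 mm over their backs; the gripper's body (78 mm by 193 mm) begins 47 mm behind the grasp point.
Start: joints at [1.545, 0.359, 0.012, 0, -1.224, -0.288], TCP at [0.208, 0.642, 0.245] pointing down, gripper open.
Joint ranges: [-3.07, 3.07], [-1.43, 2.12], [-1.02, 1.25], [-3.03, 1.67], [-3.05, -0], [-3.03, 3.03]. Speed limits (rad/s): [2.39, 2.39, 3.01, 3.14, 3.14, 3.14].

INTERFACE

Orientations are given as a rotation vector (axis times angle).
In Python, from workcell import * gives the robot as it stands.
- The arm moves only by the tool send_rows, never from a script. Its argument "moves" is a list of rows, each an object of numbers: "x", "y", "z": the shift along the tool's x, y, z in normalised numbers (1 is 40 cm); "roll": the turn about the tool's z in normalised numbers (1 is 90 degrees); "jaw": the closure, from 0 (fully open) to 1 (shut). A call has 1 to 10 rows; each row is the pose to reach, as a shift and turn from the pose commanded when the call began, along the tool's axes at that moment; what a row does not reach only later rows make up. A row lasts 1/8 s, in which the tool goes at most 62.5 mm and 10.7 degrees, less where a joint would pass 70% of its speed; a pose out of reach is approached as far as the arm can. A shift or turn number past 1, either way, is cut back to 1. A call with a gripper value outside its range is refused whole. The fingers move at their own pace and stop on an object; the grip force is fixed at half the most. Time passes only in rows, so rows that repeat a pose let the fingers close. It gives the time, the measured TCP pose, the force, the opening and the grip force at its end, in the units of the state.
- state(): the state, without advancing time (a new reading comes with each control period).
- get_image(name): name is "scene" or "top" or "wrist"; returns a dict with "frame" (420x560x3 uint8, blue, green, red), "fovy" (degrees; the focal length in pixels is half the picture's height over the tangent of half this angle, whatever the lens; pixels are square), "cx", "cy" (the principal point, pixels), "R" (3x3) and "t" (3): a world point X has camera coordinates R X + t. Camera axes: x right, y down, z forward; pixel columns grow to the right and rows downward; lengths in m; the calibration is good to about 2 mm. A picture is of the moment at which its call begins. There is no depth.
- finish_job(): hands the job in; it is judged then, once.
The state is a dict: "time_s": time; "joint_positions": joint angles; "qd": joint speeds; "tau": joint torques, N m; "tcp_pos": TCP position; "orientation": TCP orientation; "wrist_force": force on the tool from outside, world axes, zero at the start; "wrist_torque": the same for the moment, N m; "opening": opening from 0.0 (shut) to 1.0 (fully open); "grip_force": force on a finger pad.
Only numpy, scipy, OpenCV 4.12 (cv2) and the standard library are available. Lean on these libraries where they do the work, as an engineer would, in place of code of your own. Each camera call takes 0.05 s, during which the arm holds its last target. There are 200 camera calls.

## Working session

There is one attempt and no reset: what is moved stays moved. The work goes in short steps, Python scripts to look and compute and a tool call to move; the robot and the scene stay as the last step left them, time stands still between calls to the robot, and variables do not carry over. Pictures are saved under pics/ and viewed, at most 10 in all, crops included, and the job is handed in when it is done.

Besides the shell and the picture viewer there is one more tool, called after ">>>" as name([rows], argument=value, ...), one row to a line, values as JSON. send_rows: Moves the arm, as the interface text tells. Its arguments: {"type":"object","properties":{"moves":{"type":"array"}},"required":["moves"]}

```bash
mkdir -p pics; ls
python3 - <<'E'
from workcell import *
import cv2,numpy as np,pickle
s=state();print({k:np.round(v,4).tolist() for k,v in s.items()})
for n in["scene","top"]:
    g=get_image(n);pickle.dump(g,open(f'pics/{n}0.pkl','wb'));cv2.imwrite(f'pics/{n}0.png',g['frame']);print(n,g['fovy'],g['cx'],g['cy'],np.round(-g['R'].T@g['t'],3))
E
```

```text
pics
{'time_s': 0.0, 'joint_positions': [1.5451, 0.3594, 0.0111, -0.0004, -1.2241, -0.2881], 'qd': [-0.001, 0.0006, 0.0002, -0.0013, 0.0013, -0.0014], 'tau': [-0.0019, -58.2713, 29.3055, 6.9972, 0.0068, -0.0002], 'tcp_pos': [0.2082, 0.6416, 0.2444], 'orientation': [3.1013, -0.4908, -0.0002], 'wrist_force': [-0.5867, 0.4035, 0.5468], 'wrist_torque': [-0.0122, -0.0037, -0.0576], 'grip_force': 0.0, 'opening': 0.9974}
scene 44.9131921684569 281.9285262572059 213.4470206544925 [ 0.081 -0.506  0.888]
top 48.723021904738445 279.5190501548555 210.83327214911128 [0.4   0.175 1.155]
```

View pics/scene0.png

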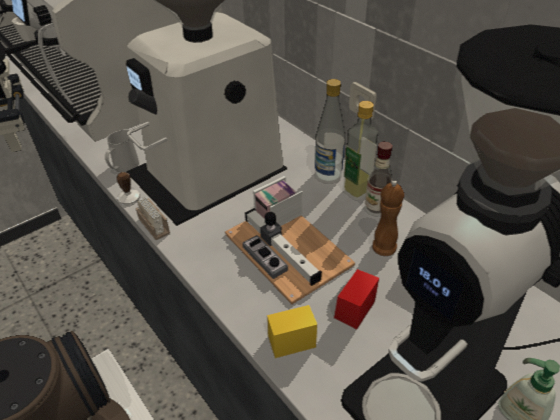

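View pics/top0.png

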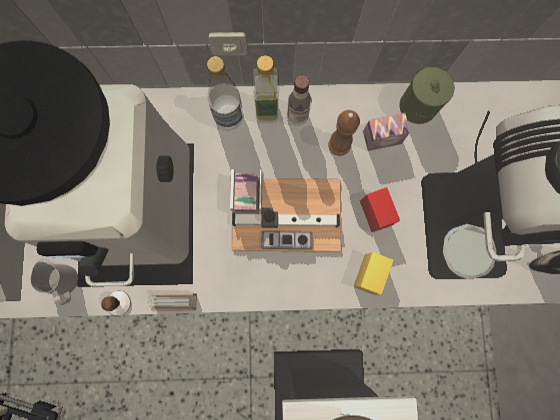

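The scene view shows the rack around (290,255), with the knob at (270,220) and the lock keys at about (252,243), (264,254) and (277,265). The top view shows the rack at cols 232–340, rows 178–251, the knob at (269,217) and the keys at (271,240), (287,240) and (303,240). The printed box in the rack, at (246,190), is the stock_box. The red and yellow plain boxes at (380,210) and (374,273) are look-alikes. I'll check this in an enlarged crop.

Run:
```python
import cv2,numpy as np
a=cv2.imread('pics/top0.png')[170:260,225:350];b=cv2.imread('pics/scene0.png')[170:310,215:365]
a=cv2.resize(a,None,fx=6.4,fy=6.4,interpolation=cv2.INTER_CUBIC);b=cv2.resize(b,None,fx=4,fy=4,interpolation=cv2.INTER_CUBIC)
cv2.imwrite('pics/topc.png',a);cv2.imwrite('pics/scenec.png',b);print(a.shape,b.shape)
```

```text
(576, 800, 3) (560, 600, 3)
```

View pics/topc.png

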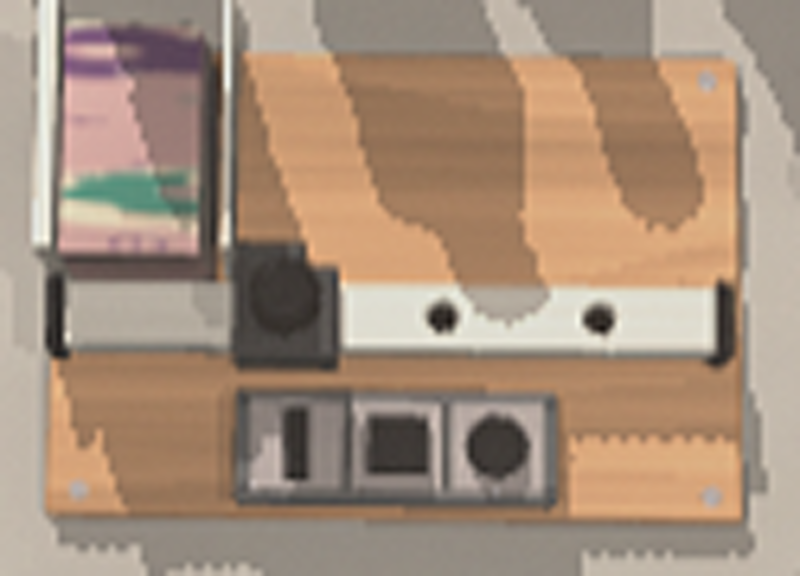

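View pics/scenec.png

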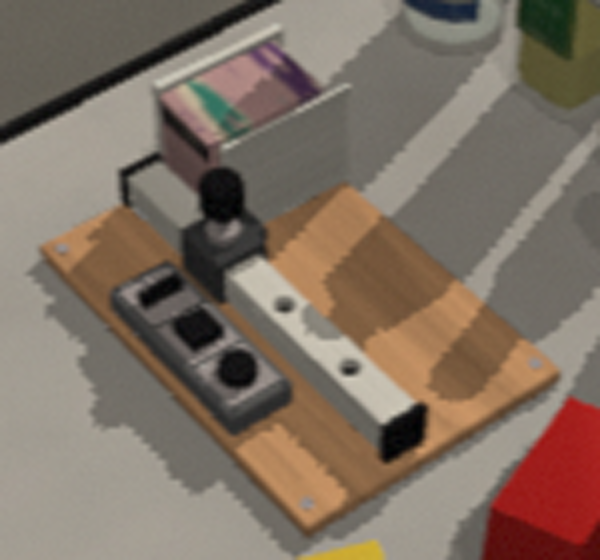

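The top crop shows bar, square and round keys at crop (296,443), (397,445) and (497,447), the knob top at (285,293), and the free holes at (442,316) and (599,318). The scene crop gives the same order: bar (160,289), square (198,327), round (238,369), knob (222,180). The printed box between the end plate and bookend plate fits the stock_box, and it is neither red nor yellow. The one other printed box, at top (386,130), is next_box: it stands on the worktop behind and to the right.

```bash
cat > h.py <<'E'
import numpy as np,cv2,pickle
def P(g):
    f=g['frame'].shape[0]/2/np.tan(np.radians(g['fovy'])/2)
    return np.array([[f,0,g['cx']],[0,f,g['cy']],[0,0,1]])@np.c_[g['R'],np.ravel(g['t'])]
def tri(g1,p1,g2,p2):
    X=cv2.triangulatePoints(P(g1),P(g2),np.array(p1,float).reshape(2,1),np.array(p2,float).reshape(2,1)).ravel();return X[:3]/X[3]
def proj(g,X):
    q=P(g)@np.r_[X,1];return q[:2]/q[2]
def onz(g,p,z):
    M=P(g);A=M[:,[0,1,3]].copy();A[:,2]+=M[:,2]*z
    q=np.linalg.solve(A,[p[0],p[1],1]);return np.r_[q[:2]/q[2],z]
E
python3 - <<'E'
from h import *
T=pickle.load(open('pics/top0.pkl','rb'));S=pickle.load(open('pics/scene0.pkl','rb'))
t=lambda c,r:(225+(c+.5)/6.4-.5,170+(r+.5)/6.4-.5); s=lambda c,r:(215+(c+.5)/4-.5,170+(r+.5)/4-.5)
for n,a,b,z in[('round',(497,447),(238,369),.039),('square',(397,445),(198,327),.039),('bar',(296,443),(160,289),.039),('knobtop',(285,293),(222,180),.093),('h2',(442,316),(285,305),.038),('h3',(599,318),(350,367),.038),('cNearR',(742,520),(308,518),.012),('cFarR',(737,62),(560,370),.012),('cNearL',(45,515),(40,248),.012)]:
    X=tri(T,t(*a),S,s(*b));print(n,X.round(4),'top@z',onz(T,t(*a),z).round(4),'scene@z',onz(S,s(*b),z).round(4))
E
```

```text
round [0.5303 0.1018 0.03  ] top@z [0.5287 0.1027 0.039 ] scene@z [0.5261 0.0951 0.039 ]
square [0.5317 0.14   0.0317] top@z [0.5305 0.1404 0.039 ] scene@z [0.5282 0.1344 0.039 ]
bar [0.5334 0.1785 0.0309] top@z [0.5322 0.1786 0.039 ] scene@z [0.5294 0.172  0.039 ]
knobtop [0.5825 0.1806 0.0868] top@z [0.5807 0.181  0.093 ] scene@z [0.5793 0.175  0.093 ]
h2 [0.5807 0.1213 0.032 ] top@z [0.5795 0.1217 0.038 ] scene@z [0.5774 0.1168 0.038 ]
h3 [0.5784 0.0611 0.0324] top@z [0.5772 0.0619 0.038 ] scene@z [0.5754 0.0573 0.038 ]
cNearR [0.5019 0.007  0.0137] top@z [0.501  0.0074 0.012 ] scene@z [0.5037 0.0076 0.012 ]
cFarR [ 0.684  -0.0008  0.0073] top@z [0.6826 0.     0.012 ] scene@z [ 0.6811 -0.0036  0.012 ]
cNearL [0.5119 0.2764 0.0027] top@z [0.5102 0.2759 0.012 ] scene@z [0.508  0.2679 0.012 ]
```

```bash
cat >> h.py <<'E'
from scipy.spatial.transform import Rotation as Ro
def shift(st,target):
    R=Ro.from_rotvec(st['orientation']).as_matrix();return (R.T@(np.array(target)-st['tcp_pos'])*100).round(2)
E
python3 - <<'E'
from workcell import *
from h import *
s=state();R=Ro.from_rotvec(s['orientation']).as_matrix();print(R.round(3))
for w in[(.2,.52,.25),(.2,.4,.25),(.28,.3,.25),(.36,.2,.25),(.42,.17,.25),(.47,.145,.25)]:print(shift(s,w))
E
```

```text
[[ 0.951 -0.309 -0.   ]
 [-0.309 -0.951 -0.001]
 [ 0.     0.001 -1.   ]]
[ 2.97 11.83 -0.53]
[ 6.68 23.24 -0.51]
[17.37 30.28 -0.5 ]
[28.07 37.32 -0.49]
[34.7  38.32 -0.49]
[40.23 39.16 -0.48]
```

Careful with the scale: shifts go in shares of 40 cm and turns go in shares of 90 degrees. That gives: 37.3 cm is 0.9325, 35 cm is 0.875, -8 degrees is -0.0889.

>>> send_rows([
  {"x": 0.0375,"y": 0.1475,"jaw": 0},
  {"x": 0.075,"y": 0.295},
  {"x": 0.12,"y": 0.4375},
  {"x": 0.1675,"y": 0.58},
  {"x": 0.25,"y": 0.6375},
  {"x": 0.3375,"y": 0.695},
  {"x": 0.435,"y": 0.7575},
  {"x": 0.525,"y": 0.815,"roll": -0.0222},
  {"x": 0.6125,"y": 0.875,"roll": -0.0556},
  {"x": 0.7,"y": 0.9325,"roll": -0.0889},
])

```text
$.moves[0]: bad value
```

Scaled: 37.3 cm is 0.9325, 35 cm is 0.875, -8 degrees is -0.0889.

>>> send_rows([
  {"x": 0.0375,"y": 0.1475,"z": 0,"roll": 0,"jaw": 0},
  {"x": 0.075,"y": 0.295,"z": 0,"roll": 0,"jaw": 0},
  {"x": 0.12,"y": 0.4375,"z": 0,"roll": 0,"jaw": 0},
  {"x": 0.1675,"y": 0.58,"z": 0,"roll": 0,"jaw": 0},
  {"x": 0.25,"y": 0.6375,"z": 0,"roll": 0,"jaw": 0},
  {"x": 0.3375,"y": 0.695,"z": 0,"roll": 0,"jaw": 0},
  {"x": 0.435,"y": 0.7575,"z": 0,"roll": 0,"jaw": 0},
  {"x": 0.525,"y": 0.815,"z": 0,"roll": -0.0222,"jaw": 0},
  {"x": 0.6125,"y": 0.875,"z": 0,"roll": -0.0556,"jaw": 0},
  {"x": 0.7,"y": 0.9325,"z": 0,"roll": -0.0889,"jaw": 0},
])

```text
time_s: 1.35
tcp_pos: [0.3601, 0.1994, 0.2454]
orientation: [-3.13, 0.27, -0.0]
wrist_force: [0.7, 0.5, 0.1]
opening: 1.0
grip_force: 0.0
```

Scaled: 13.8 cm is 0.345, 10 cm is 0.25, -7.3 degrees is -0.0811.

>>> send_rows([
  {"x": 0.125,"y": 0.0325,"z": 0,"roll": -0.0333,"jaw": 0},
  {"x": 0.25,"y": 0.0675,"z": 0,"roll": -0.0811,"jaw": 0},
  {"x": 0.345,"y": 0.0925,"z": 0,"roll": -0.0811,"jaw": 0},
  {"x": 0.345,"y": 0.0925,"z": 0,"roll": -0.0811,"jaw": 0},
  {"x": 0.345,"y": 0.0925,"z": 0,"roll": -0.0811,"jaw": 0},
])

```text
time_s: 1.98
tcp_pos: [0.4886, 0.1402, 0.2449]
orientation: [3.14, -0.075, -0.002]
wrist_force: [0.2, 1.1, 0.1]
opening: 0.999
grip_force: 0.0
```

Run:
```python
from workcell import *
from h import *
g=get_image("wrist");pickle.dump(g,open('pics/w1.pkl','wb'))
cv2.imwrite('pics/w1.png',g['frame']);s=state();print(s['tcp_pos'],s['orientation'],-g['R'].T@g['t'])
```

```text
[0.48835637 0.1404692  0.24517782] [ 3.14057904e+00 -7.33324135e-02 -8.35084611e-04] [0.56179496 0.13639183 0.38351626]
```

View pics/w1.png

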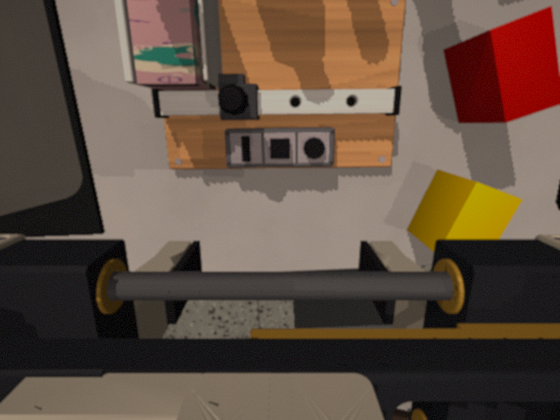

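The wrist view shows bar (246,148), square (280,148) and round (314,148), with the knob at (233,97) and holes at (295,101) and (351,101). The order matches the other views. I'll refine with blob centroids and triangulate.

Run:
```python
from h import *
W=pickle.load(open('pics/w1.pkl','rb'));T=pickle.load(open('pics/top0.pkl','rb'));S=pickle.load(open('pics/scene0.pkl','rb'))
def cen(g,p,r):
    x,y=int(round(p[0])),int(round(p[1]));v=g['frame'][y-r:y+r+1,x-r:x+r+1].astype(float).max(2)
    w=np.clip((v.min()+v.max())*.5-v,0,None);n,l,_,_=cv2.connectedComponentsWithStats((w>0).astype(np.uint8));k=l[r,r];w=w*(l==k) if k else w
    w=(w>0)*np.minimum(w,np.percentile(w[w>0],50));Y,X=np.mgrid[-r:r+1,-r:r+1];return np.array([x+(w*X).sum()/w.sum(),y+(w*Y).sum()/w.sum()])
t=lambda c,r:(225+(c+.5)/6.4-.5,170+(r+.5)/6.4-.5); s=lambda c,r:(215+(c+.5)/4-.5,170+(r+.5)/4-.5)
for n,w,a,b,z,rw,rt in[('round',(314,148),(497,447),(238,369),.039,14,7),('square',(280,148),(397,445),(198,327),.039,14,7),('bar',(246,148),(296,443),(160,289),.039,14,7),('h2',(295,101),(442,316),(285,305),.038,9,5),('h3',(351,101),(599,318),(350,367),.038,9,5),('knob',(233,97),(285,293),(222,180),.093,0,0)]:
    pw=cen(W,w,rw) if rw else w;pt=cen(T,t(*a),rt) if rt else t(*a);ps=s(*b)
    print(n,np.round(pw,1),np.round(pt,1),'WT',tri(W,pw,T,pt).round(4),'WS',tri(W,pw,S,ps).round(4),'W@z',onz(W,pw,z)[:2].round(4),'T@z',onz(T,pt,z)[:2].round(4),'S@z',onz(S,ps,z)[:2].round(4))
```

```text
round [313.8 148. ] [302.2 239.4] WT [0.5288 0.102  0.0387] WS [0.529  0.0994 0.0332] W@z [0.5292 0.1003] T@z [0.5287 0.1028] S@z [0.5261 0.0951]
square [279.5 148.4] [286.7 239.2] WT [0.5305 0.1395 0.0361] WS [0.5304 0.1376 0.0348] W@z [0.5305 0.1378] T@z [0.5303 0.1403] S@z [0.5282 0.1344]
bar [245.6 148. ] [270.9 238.1] WT [0.5336 0.1773 0.0371] WS [0.5321 0.1758 0.034 ] W@z [0.5327 0.1751] T@z [0.5339 0.1783] S@z [0.5294 0.172 ]
h2 [294.8 101.4] [293.6 219.3] WT [0.5787 0.1212 0.0388] WS [0.5791 0.119  0.0351] W@z [0.5787 0.1193] T@z [0.5788 0.1219] S@z [0.5774 0.1168]
h3 [350.9 100.6] [318.1 219.5] WT [0.5756 0.0624 0.0457] WS [0.577  0.0592 0.0351] W@z [0.5766 0.06  ] T@z [0.5765 0.062 ] S@z [0.5754 0.0573]
knob [233  97] [269.1 215.4] WT [0.5849 0.1809 0.066 ] WS [0.5818 0.1778 0.0895] W@z [0.5823 0.1766] T@z [0.5807 0.181 ] S@z [0.5793 0.175 ]
```

>>> send_rows([
  {"x": 0.1,"y": 0.095,"z": 0.1,"roll": 0,"jaw": 1},
  {"x": 0.1,"y": 0.095,"z": 0.225,"roll": 0,"jaw": 1},
  {"x": 0.1,"y": 0.095,"z": 0.35,"roll": 0,"jaw": 1},
  {"x": 0.1,"y": 0.095,"z": 0.4125,"roll": 0,"jaw": 1},
  {"x": 0.1,"y": 0.095,"z": 0.4125,"roll": 0,"jaw": 1},
  {"x": 0.1,"y": 0.095,"z": 0.4125,"roll": 0,"jaw": 1},
  {"x": 0.1,"y": 0.095,"z": 0.4125,"roll": 0,"jaw": 1},
])

```text
time_s: 2.9
tcp_pos: [0.528, 0.1014, 0.0821]
orientation: [-3.139, 0.072, -0.004]
wrist_force: [0.4, 0.3, -0.0]
opening: 0.265
grip_force: 0.0
```

Run:
```python
from workcell import *
from h import *
s=state();print(s['tcp_pos'],s['opening'],s['wrist_force'])
for w in[(.527,.1005,.053),(.528,.138,.053),(.530,.1758,.053)]:print(shift(s,w))
g=get_image("wrist");cv2.imwrite('pics/w2.png',g['frame'])
```

```text
[0.52800607 0.10143004 0.08209113] 0.26513938941915516 [ 0.41096245  0.34974189 -0.00578496]
[-0.1   0.1   2.91]
[-0.18 -3.65  2.91]
[-0.15 -7.43  2.92]
```

View pics/w2.png

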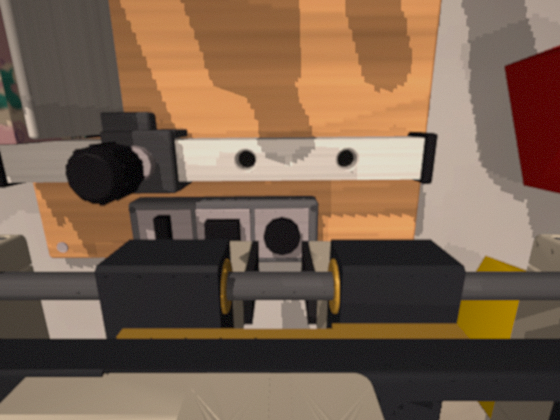

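The fingers are centred over the round key: key at (282,236), fingers midway at col 283. The jaw is still closing.

Scaled: 2.9 cm is 0.0725, 2.6 cm is 0.065.

>>> send_rows([
  {"x": -0.0025,"y": 0.0025,"z": 0,"roll": 0,"jaw": 1},
  {"x": -0.0025,"y": 0.0025,"z": 0,"roll": 0,"jaw": 1},
  {"x": -0.0025,"y": 0.0025,"z": 0.0125,"roll": 0,"jaw": 1},
  {"x": -0.0025,"y": 0.0025,"z": 0.0375,"roll": 0,"jaw": 1},
  {"x": -0.0025,"y": 0.0025,"z": 0.055,"roll": 0,"jaw": 1},
  {"x": -0.0025,"y": 0.0025,"z": 0.065,"roll": 0,"jaw": 1},
  {"x": -0.0025,"y": 0.0025,"z": 0.0725,"roll": 0,"jaw": 1},
  {"x": -0.0025,"y": 0.0025,"z": 0.0725,"roll": 0,"jaw": 1},
  {"x": -0.0025,"y": 0.0025,"z": 0.0725,"roll": 0,"jaw": 1},
])

```text
time_s: 4.08
tcp_pos: [0.5259, 0.0994, 0.0528]
orientation: [3.14, -0.073, -0.0]
wrist_force: [-7.1, -0.5, 19.6]
opening: 0.003
grip_force: 9.7
```

Scaled: -3.75 cm is -0.0938, -2.9 cm is -0.0725.

>>> send_rows([
  {"x": 0,"y": 0,"z": -0.03,"roll": 0,"jaw": 1},
  {"x": 0,"y": 0,"z": -0.0725,"roll": 0,"jaw": 1},
  {"x": -0.0025,"y": -0.05,"z": -0.0725,"roll": 0,"jaw": 1},
  {"x": -0.0025,"y": -0.0938,"z": -0.0725,"roll": 0,"jaw": 1},
  {"x": -0.0025,"y": -0.0938,"z": -0.05,"roll": 0,"jaw": 1},
  {"x": -0.0025,"y": -0.0938,"z": -0.02,"roll": 0,"jaw": 1},
  {"x": -0.0025,"y": -0.0938,"z": -0.0075,"roll": 0,"jaw": 1},
  {"x": -0.0025,"y": -0.0938,"z": 0,"roll": 0,"jaw": 1},
  {"x": -0.0025,"y": -0.0938,"z": 0,"roll": 0,"jaw": 1},
  {"x": -0.0025,"y": -0.0938,"z": 0,"roll": 0,"jaw": 1},
])

```text
time_s: 5.32
tcp_pos: [0.5264, 0.1369, 0.0527]
orientation: [3.14, -0.073, -0.001]
wrist_force: [-9.7, 2.0, 21.0]
opening: 0.004
grip_force: 10.8
```

Scaled: -3.8 cm is -0.095, -2.9 cm is -0.0725.

>>> send_rows([
  {"x": 0,"y": 0,"z": -0.03,"roll": 0,"jaw": 1},
  {"x": 0,"y": 0,"z": -0.0725,"roll": 0,"jaw": 1},
  {"x": 0,"y": -0.05,"z": -0.0725,"roll": 0,"jaw": 1},
  {"x": 0,"y": -0.095,"z": -0.0725,"roll": 0,"jaw": 1},
  {"x": 0,"y": -0.095,"z": -0.05,"roll": 0,"jaw": 1},
  {"x": 0,"y": -0.095,"z": -0.02,"roll": 0,"jaw": 1},
  {"x": 0,"y": -0.095,"z": -0.0075,"roll": 0,"jaw": 1},
  {"x": 0,"y": -0.095,"z": 0,"roll": 0,"jaw": 1},
  {"x": 0,"y": -0.095,"z": 0,"roll": 0,"jaw": 1},
  {"x": 0,"y": -0.095,"z": 0,"roll": 0,"jaw": 1},
])

```text
time_s: 6.58
tcp_pos: [0.5282, 0.1748, 0.0527]
orientation: [3.14, -0.073, -0.001]
wrist_force: [-9.7, 1.8, 20.7]
opening: 0.002
grip_force: 10.3
```

Scaled: -10 cm is -0.25, 5.1 cm is 0.1275.

>>> send_rows([
  {"x": 0,"y": 0,"z": -0.0375,"roll": 0,"jaw": 1},
  {"x": 0,"y": 0,"z": -0.125,"roll": 0,"jaw": 1},
  {"x": 0,"y": 0,"z": -0.25,"roll": 0,"jaw": 0.3},
  {"x": 0.0625,"y": -0.0075,"z": -0.25,"roll": 0,"jaw": 0.3},
  {"x": 0.1275,"y": -0.0125,"z": -0.25,"roll": 0,"jaw": 0.3},
  {"x": 0.1275,"y": -0.0125,"z": -0.25,"roll": 0,"jaw": 0.3},
  {"x": 0.1275,"y": -0.0125,"z": -0.25,"roll": 0,"jaw": 0.3},
  {"x": 0.1275,"y": -0.0125,"z": -0.25,"roll": 0,"jaw": 0.3},
])

```text
time_s: 7.58
tcp_pos: [0.5792, 0.1775, 0.1513]
orientation: [3.14, -0.073, -0.001]
wrist_force: [0.2, 0.5, -0.7]
opening: 0.625
grip_force: 0.0
```

Run:
```python
from workcell import *
from h import *
s=state();print(s['tcp_pos'],s['opening'],s['wrist_force'])
for w in[(.581,.179,.080)]:print(shift(s,w))
g=get_image("wrist");h=get_image("scene");pickle.dump(g,open('pics/w3.pkl','wb'))
for X in[(.581,.179,.093),(.581,.179,.079)]:print(proj(g,X),proj(h,X))
c=cv2.resize(h['frame'][170:310,215:365],None,fx=2,fy=2)
o=np.zeros((420,860,3),np.uint8);o[:,:560]=g['frame'];o[:280,560:]=c;cv2.imwrite('pics/w3.png',cv2.resize(o,(800,391)))
```

```text
[0.57922464 0.17750729 0.15125507] 0.6249737357092725 [ 0.16976162  0.53545986 -0.71921401]
[ 0.17 -0.16  7.13]
[276.84960516 229.10793796] [269.6430989  213.38999665]
[277.01345492 222.44281366] [269.83967702 217.81440445]
```

View pics/w3.png

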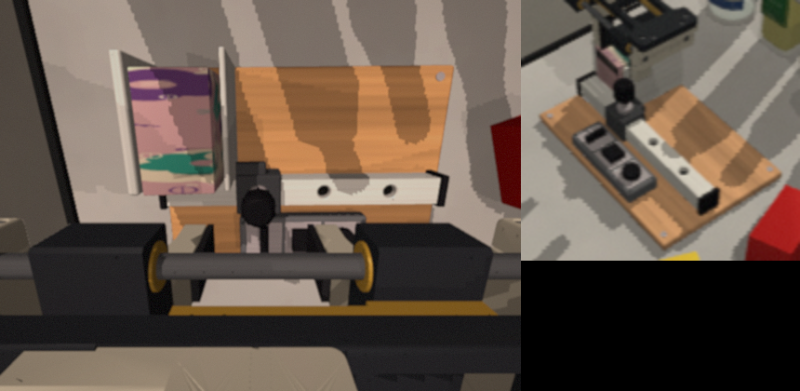

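The knob is at about (277,222) in wrist pixels and the predicted pixel is (277,222–229), so the fingers straddle it. I'll descend and grip.

Scaled: 7 cm is 0.175, 6 cm is 0.15.

>>> send_rows([
  {"x": 0.005,"y": -0.0025,"z": 0.05,"roll": 0,"jaw": 0.3},
  {"x": 0.005,"y": -0.0025,"z": 0.1,"roll": 0,"jaw": 0.3},
  {"x": 0.005,"y": -0.0025,"z": 0.15,"roll": 0,"jaw": 0.3},
  {"x": 0.005,"y": -0.0025,"z": 0.175,"roll": 0,"jaw": 0.3},
  {"x": 0.005,"y": -0.0025,"z": 0.175,"roll": 0,"jaw": 0.3},
  {"x": 0.005,"y": -0.0025,"z": 0.175,"roll": 0,"jaw": 0.8},
  {"x": 0.005,"y": -0.0025,"z": 0.175,"roll": 0,"jaw": 0.8},
  {"x": 0.005,"y": -0.0025,"z": 0.175,"roll": 0,"jaw": 0.8},
  {"x": 0.005,"y": -0.0025,"z": 0.175,"roll": 0,"jaw": 0.8},
  {"x": 0.005,"y": -0.0025,"z": 0.175,"roll": 0,"jaw": 0.8},
])

```text
time_s: 8.93
tcp_pos: [0.5821, 0.1787, 0.0816]
orientation: [-3.141, 0.073, -0.001]
wrist_force: [-0.5, -0.3, 1.5]
opening: 0.28
grip_force: 30.0
```

Scaled: -1.2 cm is -0.03, -0.9 cm is -0.0225.

>>> send_rows([
  {"x": 0,"y": 0,"z": -0.0075,"roll": 0,"jaw": 0.8},
  {"x": 0,"y": 0,"z": -0.015,"roll": 0,"jaw": 0.8},
  {"x": 0,"y": 0,"z": -0.0225,"roll": 0,"jaw": 0.8},
  {"x": 0,"y": 0,"z": -0.03,"roll": 0,"jaw": 0.8},
  {"x": 0,"y": 0,"z": -0.03,"roll": 0,"jaw": 0.8},
  {"x": 0,"y": 0,"z": -0.03,"roll": 0,"jaw": 0.8},
  {"x": 0,"y": 0,"z": -0.03,"roll": 0,"jaw": 0.8},
])

```text
time_s: 9.8
tcp_pos: [0.5819, 0.1787, 0.0933]
orientation: [3.141, -0.073, -0.0]
wrist_force: [2.9, 0.8, -6.9]
opening: 0.282
grip_force: 30.0
```

Scaled: 6 cm is 0.15, 5.5 cm is 0.1375.

>>> send_rows([
  {"x": 0,"y": 0.02,"z": 0,"roll": 0,"jaw": 0.8},
  {"x": 0,"y": 0.045,"z": 0,"roll": 0,"jaw": 0.8},
  {"x": 0,"y": 0.07,"z": 0,"roll": 0,"jaw": 0.8},
  {"x": 0,"y": 0.095,"z": 0,"roll": 0,"jaw": 0.8},
  {"x": 0,"y": 0.12,"z": 0,"roll": 0,"jaw": 0.8},
  {"x": 0,"y": 0.1375,"z": 0,"roll": 0,"jaw": 0.8},
  {"x": 0,"y": 0.15,"z": 0,"roll": 0,"jaw": 0.8},
  {"x": 0,"y": 0.15,"z": 0,"roll": 0,"jaw": 0.8},
  {"x": 0,"y": 0.15,"z": 0,"roll": 0,"jaw": 0.8},
])

```text
time_s: 10.92
tcp_pos: [0.5795, 0.1178, 0.0936]
orientation: [3.14, -0.074, 0.001]
wrist_force: [4.9, -1.9, -5.9]
opening: 0.286
grip_force: 30.0
```

Scaled: 1.2 cm is 0.03, -0.05 cm is -0.0013.

>>> send_rows([
  {"x": 0,"y": -0.0013,"z": 0.0075,"roll": 0,"jaw": 0.8},
  {"x": 0,"y": -0.0013,"z": 0.0125,"roll": 0,"jaw": 0.8},
  {"x": 0,"y": -0.0013,"z": 0.0175,"roll": 0,"jaw": 0.8},
  {"x": 0,"y": -0.0013,"z": 0.0225,"roll": 0,"jaw": 0.8},
  {"x": 0,"y": -0.0013,"z": 0.0275,"roll": 0,"jaw": 0.8},
  {"x": 0,"y": -0.0013,"z": 0.03,"roll": 0,"jaw": 0.8},
  {"x": 0,"y": -0.0013,"z": 0.03,"roll": 0,"jaw": 0.8},
  {"x": 0,"y": -0.0013,"z": 0.03,"roll": 0,"jaw": 0.8},
])

```text
time_s: 11.92
tcp_pos: [0.5796, 0.1185, 0.0818]
orientation: [3.14, -0.073, 0.001]
wrist_force: [4.9, -2.4, -4.4]
opening: 0.286
grip_force: 30.0
```

Run:
```python
from workcell import *
from h import *
s=state();print(s['tcp_pos'],s['opening'],s['wrist_force'],s['wrist_torque'],s['grip_force'])
h=get_image("scene");g=get_image("top")
a=cv2.resize(h['frame'][170:310,215:365],None,fx=2.6,fy=2.6,interpolation=2);b=cv2.resize(g['frame'][150:290,210:360],None,fx=2.6,fy=2.6,interpolation=2)
cv2.imwrite('pics/s4.png',np.hstack([a,b]))
```

```text
[0.57955206 0.11845429 0.08179841] 0.2861116931743046 [ 4.90131697 -2.38684685 -4.38317068] [-0.61939957 -1.7718269   0.00183602] 29.999149554641917
```

View pics/s4.png

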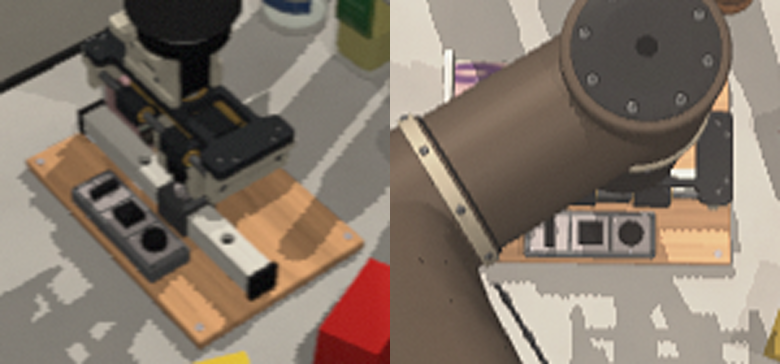

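The collar now sits between the two holes that were free and the first hole is exposed, so it is at the middle hole. The downward pull matches the spring near zero lift. I'll press slightly further to seat the pin.

Scaled: 0.1 cm is 0.0025, 0.05 cm is 0.0013.

>>> send_rows([
  {"x": 0,"y": 0,"z": 0.0013,"roll": 0,"jaw": 0.8},
  {"x": 0,"y": 0,"z": 0.0025,"roll": 0,"jaw": 0.8},
  {"x": 0,"y": 0,"z": 0.0025,"roll": 0,"jaw": 0.8},
  {"x": 0,"y": 0,"z": 0.0025,"roll": 0,"jaw": 0.8},
])

```text
time_s: 12.52
tcp_pos: [0.5797, 0.1191, 0.0815]
orientation: [-3.141, 0.073, -0.002]
wrist_force: [2.1, -2.4, 6.2]
opening: 0.284
grip_force: 30.0
```

```bash
python3 -c "
from workcell import *
print(finish_job())"
```

```text
the job is handed in; nothing more can be done
None
```

I pressed the keys in order (round, square, bar), moved the bookend about 60 mm to the middle hole, and handed the job in at about 12.5 s with the gripper still holding the knob at 30 N. The knob stopped at its starting height, so the pin should be home; `finish_job` returned no verdict.

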